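# Sort the macarons into their presentation trays

## Robot

A 6-joint arm with a two-finger parallel gripper is mounted at the origin on the work surface. World frame = base frame: x ahead of the robot, y to its left, z up, the work surface at z = 0. Lengths are in m, angles in rad, forces in N, time in s.
With the tool pointing down it reaches from about 0.3 to 0.75 m from the base axis. Payload 8.5 kg.
Tool frame: the origin (TCP) lies on the centre line of the jaws, within the pads' length; the fingertips stand 17 mm ahead of it and the grasp point (between the pads) lies 2 mm behind it (nose_length is the distance from the TCP to the fingertips, in m); z points along the fingers, y is the direction in which the jaws open and shut (so a half turn about z gives the same grasp; the last joint's range is limited). The gripper opens to 88 mm and grips with 3 to 60 N. Pads are 18 mm wide; open, the fingers measure 123 mm over their backs; the gripper's body (75 mm by 187 mm) begins 45 mm behind the grasp point.
Start: joints at [-1.425, 0.381, 1.297, -0, 1.464, -0.215], TCP at [0.194, -0.515, 0.256] pointing down, gripper open.
Joint ranges: [-3.11, 3.11], [-0.89, 2.33], [0.22, 2.48], [-1.42, 4.56], [0.17, 2.85], [-2.88, 2.88]. Speed limits (rad/s): [2.39, 2.39, 3.14, 3.14, 3.14, 3.14].

## Interface

Orientations are given as [roll, pitch, yaw] about the fixed x, y, z axes, in that order (R = Rz(yaw) Ry(pitch) Rx(roll)).
In Python, from rig import * gives the robot as it stands.
- The arm moves only by the tool apply_moves, never from a script. Its arguments are lists of equal length, an entry for each row: "slide": the shift along the tool's x, y, z in cm, a list of three; "rotation": the turn, a rotation vector about the tool's x, y, z in degrees, a list of three; "fingers": the opening, from -1 (shut) to 1 (fully open). A call has 1 to 10 rows; each row is the pose to reach, as a shift and turn from the pose commanded when the call began, along the tool's axes at that moment; what a row does not reach only later rows make up. A row lasts 1/12 s, in which the tool goes at most 41.7 mm and 7.16 degrees, less where a joint would pass 70% of its speed; a pose out of reach is approached as far as the arm can. A call with a gripper value outside its range is refused whole. The fingers move at their own pace and stop on an object; "newtons" is the grip in N (left out, the last holds). Time passes only in rows, so rows that repeat a pose let the fingers close. It gives the time, the measured TCP pose, the force and the opening at its end, in the units of the state.
- read_state(): the state, without advancing time (a new reading comes with each control period).
- camera(name): name is "scene" or "top" or "wrist"; returns a dict with "frame" (480x640x3 uint8, red, green, blue), "fx", "fy", "cx", "cy" (pixels), "k1" (the pictures are not rectified: a ray, as slopes to the right and down, at radius r is drawn at 1 + k1 r^2 times it, then the intrinsics apply), "R" (3x3) and "t" (3): a world point X has camera coordinates R X + t. Camera axes: x right, y down, z forward; pixel columns grow to the right and rows downward; lengths in m; the calibration is good to about 2 mm. A picture is of the moment at which its call begins. There is no depth.
- sign_off(): hands the job in, once; it reports no verdict.
Trained networks look in a picture, given as the dict that the camera call returned (one of the last four; its "shot" number tells which), for a name from the list of things; names that differ only in an ending like _2 or _b are one class to them, and where a whole thing is asked for, a point or a joint stands for the part that bears it (a point fixed in the world has none). Each returns a list of dicts, best first, with "confidence" (0 to 1); they miss things now and then, are a little off and sometimes report something else, mostly with a low value. They report only what shows in the picture. A call takes as long as a camera call.
- trace(picture, name): "mask" (480x640 bool, what is visible of it) and "pixel" ([column, row] in pixels, amid what is visible of it).
The state is a dict: "clock": time; "joints": joint angles; "dq": joint speeds; "tau": joint torques, N m; "position": TCP position; "eef_rot": TCP orientation; "contact_force": force on the tool from outside, world axes, zero at the start; "moment": the same for the moment, N m; "grip_width": finger opening in m.
Only numpy, scipy, OpenCV 4.12 (cv2) and the standard library are available. Lean on these libraries where they do the work, as an engineer would, in place of code of your own. Each camera call takes 0.05 s, during which the arm holds its last target. There are 200 camera calls.

## Task

Sort the five loose macarons on the bench into the trays of their own colour: in each tray the one with the chocolate button goes on the brown square and the bare one on the white square, each standing flat, right way up and wholly on its square. The yellow chocolate-topped one is already in place: leave it there, and do not disturb the white ramekin.

Things in the scene. Friction and masses are not known exactly. Their poses are not given: they have to be found in the camera images.
- pink_plain: Display macaron, a rigid round biscuit 48 mm in diameter and 28 mm high with a cream filling, about 30 g, loose, standing flat on the bench. Origin: centre of its underside; z up. Shells: pink, bare top.
- pink_choc: Display macaron, a rigid round biscuit 48 mm in diameter and 28 mm high with a cream filling, about 30 g, loose, standing flat on the bench. Origin: centre of its underside; z up. Shells: pink, with a dark brown chocolate button (24 mm wide, 2.5 mm proud) in the middle of its top.
- blue_plain: Display macaron, a rigid round biscuit 48 mm in diameter and 28 mm high with a cream filling, about 30 g, loose, standing flat on the bench. Origin: centre of its underside; z up. Shells: blue, bare top.
- blue_choc: Display macaron, a rigid round biscuit 48 mm in diameter and 28 mm high with a cream filling, about 30 g, loose, standing flat on the bench. Origin: centre of its underside; z up. Shells: blue, with the dark brown chocolate button on top.
- yellow_plain: Display macaron, a rigid round biscuit 48 mm in diameter and 28 mm high with a cream filling, about 30 g, loose, standing flat on the bench. Origin: centre of its underside; z up. Shells: yellow, bare top.
- yellow_choc: Display macaron, a rigid round biscuit 48 mm in diameter and 28 mm high with a cream filling, about 30 g, loose, already standing on the brown square of the yellow tray. Origin: centre of its underside; z up. Shells: yellow, with the dark brown chocolate button on top. It is to stay there.
- tray_pink: Pink shallow presentation tray, fixed to the bench, 110 mm (its x) by 200 mm (its y), rim 8 mm high above the bench and 5 mm thick. Its floor has two flat squares of 76 by 76 mm, their tops 5 mm above the bench: a dark brown one centred at its y = +47 mm and a white one at its y = -47 mm (x = 0 both). Origin: centre of its underside, on the bench; z up.
- tray_blue: Blue shallow presentation tray, fixed to the bench, 110 mm (its x) by 200 mm (its y), rim 8 mm high above the bench and 5 mm thick. Its floor has two flat squares of 76 by 76 mm, their tops 5 mm above the bench: a dark brown one centred at its y = +47 mm and a white one at its y = -47 mm (x = 0 both). Origin: centre of its underside, on the bench; z up.
- tray_yellow: Yellow shallow presentation tray, fixed to the bench, 110 mm (its x) by 200 mm (its y), rim 8 mm high above the bench and 5 mm thick. Its floor has two flat squares of 76 by 76 mm, their tops 5 mm above the bench: a dark brown one centred at its y = +47 mm and a white one at its y = -47 mm (x = 0 both). Origin: centre of its underside, on the bench; z up.
- ramekin: Small white ceramic bowl, 66 mm across and 34 mm high, empty, standing loose among the macarons; a bystander to be left where it is. Origin: centre of its underside.

How it is judged:
By the outcome, as a careful person would: the job done as asked, in the order asked, and still so for the second after the job is handed in, with the robot touching nothing.
It also fails if it takes over 104 s, if anything falls off the work surface, if the arm or the gripper's body presses on something with over 40 N, if the wrist force passes 120 N, or if a joint passes its speed limit or range.

## Working session

There is one attempt and no reset: what is moved stays moved. The work goes in short steps, Python scripts to look and compute and a tool call to move; the robot and the scene stay as the last step left them, time stands still between calls to the robot, and variables do not carry over. Pictures are saved under pics/ and viewed, about 12 in all and at most 16, crops included, and the job is handed in when it is done.

Besides the shell and the picture viewer there is one more tool, called as a command line: name --argument value ..., lists and objects as JSON in quotes. apply_moves: Moves the arm, as the interface text tells. Its arguments: {"type":"object","properties":{"slide":{"type":"array"},"rotation":{"type":"array"},"fingers":{"type":"array"},"newtons":{"type":"number"}},"required":["slide","rotation","fingers"]}

```bash
ls; mkdir -p pics
python3 - <<'E'
from rig import *
import cv2
print(read_state())
for n in("top","scene"):
    c=camera(n); cv2.imwrite(f"pics/{n}0.png",c["frame"][...,::-1]); print(n,c["R"],c["t"],c["fx"],c["k1"])
E
```

```text
pics
{'clock': 0.0, 'joints': array([-1.42531167e+00,  3.81180801e-01,  1.29825846e+00,  3.46441727e-06,
        1.46358498e+00, -2.15297822e-01]), 'dq': array([-2.08364283e-04,  7.01915208e-04,  8.13517345e-04, -1.00424176e-03,
        7.50767223e-05,  9.22933101e-04]), 'tau': array([ 5.09879737e-04, -4.37933314e+01, -2.24553823e+01,  7.13637262e-02,
        3.52170586e-02, -1.18595322e-04]), 'position': array([ 0.19411526, -0.51433232,  0.25514669]), 'eef_rot': array([-3.14019485e+00, -3.09207137e-04,  3.60781892e-01]), 'contact_force': array([0.8192615 , 0.04360322, 0.20441421]), 'moment': array([ 0.03215903, -0.02809551,  0.07918136]), 'grip_width': 0.08816260199001036}
top [[ 0.00610305 -0.99939209  0.03432511]
 [-0.98365346 -0.01217753 -0.1796596 ]
 [ 0.17996838 -0.03266754 -0.98312981]] [-0.0215367   0.52032689  0.73302044] 447.408634715759 -0.10209263828968038
scene [[-0.841884    0.53953441  0.01157365]
 [ 0.36547102  0.58579457 -0.72337795]
 [-0.39706707 -0.60477049 -0.69035526]] [ 0.43207673 -0.16727518  0.99091413] 438.2059070033485 -0.08639091171030325
```

View pics/top0.png

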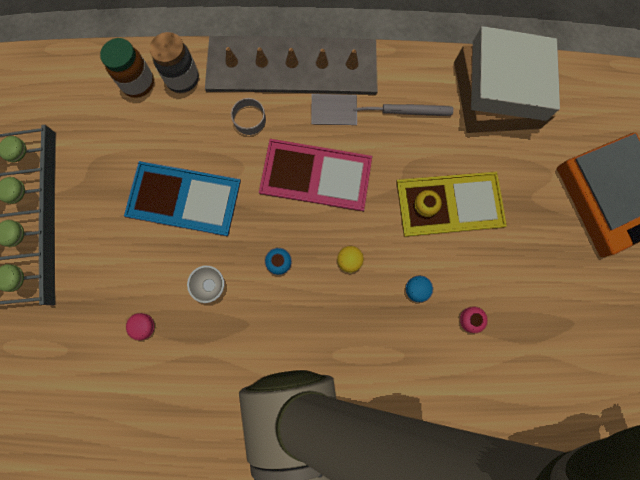

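View pics/scene0.png

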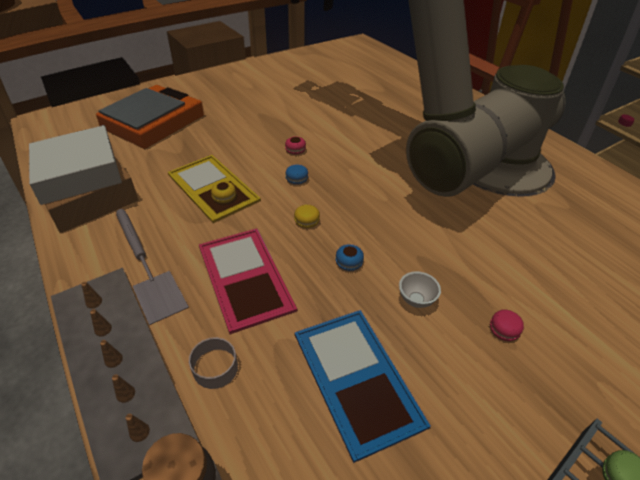

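The top view shows blue tray (183,198), pink tray (316,175) and yellow tray (451,204), with brown squares on the left. The macarons are pink_plain (140,326), blue_choc (278,261), yellow_plain (350,259), blue_plain (419,289) and pink_choc (474,320); the ramekin is at (206,285). The scene view agrees.

```bash
cat > h.py <<'E'
from rig import *
import numpy as np, cv2
def K(c): return np.array([[c["fx"],0,c["cx"]],[0,c["fy"],c["cy"]],[0,0,1]],float), np.array([c["k1"],0,0,0,0],float)
def ray(c,px,z):
    k,d=K(c); u=cv2.undistortPoints(np.array(px,float).reshape(-1,1,2),k,d).reshape(-1,2)
    D=np.c_[u,np.ones(len(u))]@c["R"]; o=-c["R"].T@c["t"]
    return (o+D*((z-o[2])/D[:,2])[:,None])[:,:2]
def cen(m):
    n,l,s,ce=cv2.connectedComponentsWithStats(m.astype(np.uint8)); i=1+np.argmax(s[1:,4]); return (l==i),s[i,4]
def find(c,name,z):
    r=trace(c,name)
    if not r: return None
    m,a=cen(r[0]["mask"]); q=cv2.findContours(m.astype(np.uint8),0,cv2.CHAIN_APPROX_NONE)[0][0]
    w=ray(c,q,z); R=cv2.minAreaRect((w*1000).astype(np.float32))
    return round(r[0]["confidence"],2),R,a,[np.round(x["pixel"]).tolist()+[round(x["confidence"],2)] for x in r[:3]]
MAC=["pink_plain","pink_choc","blue_plain","blue_choc","yellow_plain","yellow_choc","ramekin"]
def squares(c,tol=0):
    pass
E
python3 - <<'E'
from h import *
np.set_printoptions(precision=1,suppress=True)
for cn in("top","scene"):
    c=camera(cn); print(cn)
    for n in MAC+["tray_pink","tray_blue","tray_yellow"]:
        r=find(c,n,.006 if "tray" in n else .014)
        if r: print(n,r[0],*[np.round(x,1) for x in r[1]],r[3])
        else: print(n,None)
E
```

```text
top
pink_plain 0.77 [362.2 308.9] [45.6 50.9] 1.4 [[141.0, 325.0, 0.77]]
pink_choc 0.69 [ 377.9 -288.6] [48.8 48.7] 87.9 [[473.0, 324.0, 0.69]]
blue_plain 0.83 [ 434.8 -188.6] [47.8 47.2] 88.7 [[421.0, 289.0, 0.83]]
blue_choc 0.84 [481.5  66.4] [47.1 46.8] 0.7 [[276.0, 261.0, 0.84]]
yellow_plain 0.79 [487.4 -62.6] [45.6 45.5] 0.5 [[349.0, 258.0, 0.79]]
yellow_choc 0.98 [ 594.5 -210.7] [44.5 49.9] 1.0 [[428.0, 202.0, 0.98], [180.0, 200.0, 0.63]]
ramekin 0.72 [438.1 194.5] [64.4 66. ] 46.8 [[207.0, 287.0, 0.72]]
tray_pink 0.72 [648.4  -0.2] [200.2 113.6] 81.1 [[313.0, 174.0, 0.72]]
tray_blue 0.6 [599.9 249.2] [202.9 113.7] 79.9 [[184.0, 199.0, 0.6]]
tray_yellow 0.92 [ 597.2 -258.5] [111.3 202.9] 6.2 [[456.0, 204.0, 0.92]]
scene
pink_plain 0.55 [362.8 308.5] [58.9 47.9] 22.4 [[506.0, 326.0, 0.55], [210.0, 186.0, 0.18]]
pink_choc 0.8 [ 379.  -288.9] [77.2 50.8] 58.2 [[294.0, 146.0, 0.8]]
blue_plain None
blue_choc 0.89 [483.1  67.2] [61.6 46.6] 55.2 [[351.0, 257.0, 0.89]]
yellow_plain 0.6 [488.7 -62.9] [65.7 47.5] 58.1 [[310.0, 219.0, 0.6]]
yellow_choc 0.92 [ 591.9 -215.3] [67.4 44.6] 65.0 [[222.0, 192.0, 0.92], [357.0, 387.0, 0.28]]
ramekin 0.79 [428.8 180.8] [74.  64.1] 12.3 [[418.0, 287.0, 0.79], [223.0, 193.0, 0.39]]
tray_pink 0.94 [651.3  -0.4] [208.5 112.1] 81.1 [[248.0, 280.0, 0.94]]
tray_blue None
tray_yellow 0.68 [ 599.6 -257.2] [113.5 209.4] 4.9 [[211.0, 186.0, 0.68], [357.0, 386.0, 0.3]]
```

```bash
cat > p.py <<'E'
import sys; from rig import *; import numpy as np
from scipy.spatial.transform import Rotation as Ro
s=read_state(); a=[float(v) for v in sys.argv[1:]]   # groups of x y z(mm) yaw(deg)
R=Ro.from_euler("xyz",s["eef_rot"])
for i in range(0,len(a),4):
    d=R.inv().apply(np.array(a[i:i+3])/1000-s["position"])*100
    r=(R.inv()*Ro.from_euler("xyz",[180,0,a[i+3]],degrees=True)).as_rotvec(degrees=True)
    print(np.round(d,2).tolist(),np.round(r,1).tolist())
print(round(s["clock"],2),np.round(s["position"]*1000,1),np.degrees(s["eef_rot"]).round(1),round(s["grip_width"],3))
E
python3 p.py 378 -288.6 110 81.1
```

```text
[25.18, -14.65, 14.57] [-0.0, -0.0, -60.4]
1.2 [ 194.2 -514.6  255.7] [-180.    -0.    20.7] 0.088
```

apply_moves --slide '[[25.2,-14.65,10],[25.2,-14.65,10],[25.2,-14.65,10],[25.2,-14.65,10],[25.2,-14.65,10],[25.2,-14.65,10],[25.2,-14.65,14.6],[25.2,-14.65,14.6],[25.2,-14.65,14.6],[25.2,-14.65,14.6]]' --rotation '[[0,0,-60.4],[0,0,-60.4],[0,0,-60.4],[0,0,-60.4],[0,0,-60.4],[0,0,-60.4],[0,0,-60.4],[0,0,-60.4],[0,0,-60.4],[0,0,-60.4]]' --fingers '[1,1,1,1,1,1,1,1,1,1]'

```text
clock: 2.03
position: [0.3785, -0.2869, 0.1084]
eef_rot: [-3.139, -0.002, 1.419]
contact_force: [-1.1, 0.1, -0.4]
grip_width: 0.088
```

```bash
python3 p.py 378 -288.6 22 81.1
python3 - <<'E'
from h import *
c=camera("wrist"); cv2.imwrite("pics/w1.png",c["frame"][...,::-1])
r=find(c,"pink_choc",.014); print(r and (r[0],r[1],r[3]))
E
```

```text
[-0.19, -0.0, 8.64] [-0.1, -0.1, 0.2]
2.03 [ 378.5 -286.9  108.4] [-1.799e+02 -1.000e-01  8.130e+01] 0.088
(0.68, ((377.24609375, -289.1138000488281), (49.858524322509766, 48.6673698425293), 53.102352142333984), [[326.0, 251.0, 0.68]])
```

View pics/w1.png

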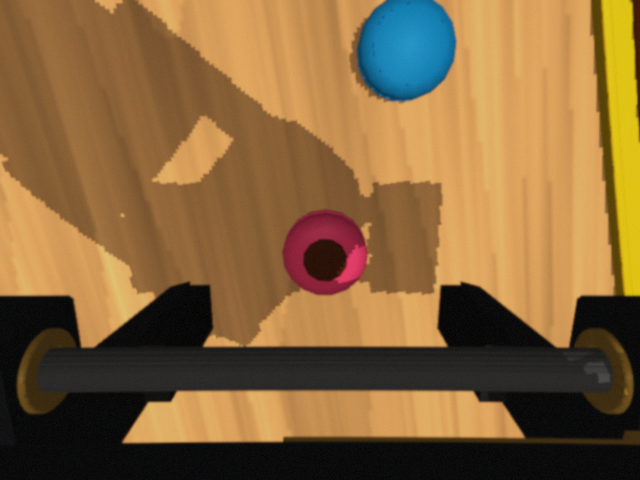

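The wrist view shows pink_choc at (326,251), centred between the jaws. The three position estimates agree to about 1 mm.

apply_moves --slide '[[-0.2,0,8.6],[-0.2,0,8.6],[-0.2,0,8.6],[-0.2,0,8.6],[-0.2,0,8.6],[-0.2,0,8.6],[-0.2,0,8.6],[-0.2,0,8.6],[-0.2,0,8.6],[-0.2,0,8.6]]' --rotation '[[0,0,0],[0,0,0],[0,0,0],[0,0,0],[0,0,0],[0,0,0],[0,0,0],[0,0,0],[0,0,0],[0,0,0]]' --fingers '[1,1,1,1,-1,-1,-1,-1,-1,-1]' --newtons 12

```text
clock: 2.97
position: [0.378, -0.2906, 0.0243]
eef_rot: [3.141, 0.001, 1.415]
contact_force: [-0.3, -0.4, 0.3]
grip_width: 0.0501
```

```bash
python3 p.py 378 -288.6 100 81.1 656.3 46.4 100 81.1  656.3 46.4 27 81.1
```

```text
[0.2, -0.03, -7.57] [0.0, 0.0, -0.0]
[37.61, 22.26, -7.58] [0.0, 0.0, -0.0]
[37.61, 22.26, -0.28] [0.0, 0.0, -0.0]
2.97 [ 378.  -290.6   24.3] [180.    0.   81.1] 0.05
```

apply_moves --slide '[[0.2,0,0],[0.2,0,-4],[0.2,0,-7.6],[37.6,22.2,-7.6],[37.6,22.2,-7.6],[37.6,22.2,-7.6],[37.6,22.2,-7.6],[37.6,22.2,-7.6],[37.6,22.2,-7.6],[37.6,22.2,-7.6]]' --rotation '[[0,0,0],[0,0,0],[0,0,0],[0,0,0],[0,0,0],[0,0,0],[0,0,0],[0,0,0],[0,0,0],[0,0,0]]' --fingers '[-1,-1,-1,-1,-1,-1,-1,-1,-1,-1]'

```text
clock: 3.8
position: [0.565, -0.0616, 0.0997]
eef_rot: [-3.141, -0.0, 1.415]
contact_force: [-0.0, -1.0, -0.1]
grip_width: 0.0475
```

```bash
python3 p.py 656.3 46.4 100 81.1  656.3 46.4 29 81.1
```

```text
[12.09, 7.35, -0.03] [-0.0, -0.0, -0.0]
[12.09, 7.35, 7.07] [-0.0, -0.0, -0.0]
3.8 [565.  -61.6  99.7] [-180.    -0.    81.1] 0.048
```

apply_moves --slide '[[12.1,7.35,0],[12.1,7.35,0],[12.1,7.35,0],[12.1,7.35,0],[12.1,7.35,0],[12.1,7.35,4],[12.1,7.35,4],[12.1,7.35,4]]' --rotation '[[0,0,0],[0,0,0],[0,0,0],[0,0,0],[0,0,0],[0,0,0],[0,0,0],[0,0,0]]' --fingers '[-1,-1,-1,-1,-1,-1,-1,-1]'

```text
clock: 4.47
position: [0.654, 0.0437, 0.0584]
eef_rot: [-3.136, 0.0, 1.414]
contact_force: [-0.1, -0.9, 0.4]
grip_width: 0.0475
```

```bash
python3 p.py 656.3 46.4 29 81.1
python3 - <<'E'
from h import *
c=camera("wrist"); cv2.imwrite("pics/w2.png",c["frame"][...,::-1])
E
```

```text
[0.3, 0.2, 2.94] [-0.3, 0.0, -0.1]
4.47 [654.   43.7  58.4] [-179.7    0.    81. ] 0.048
```

View pics/w2.png

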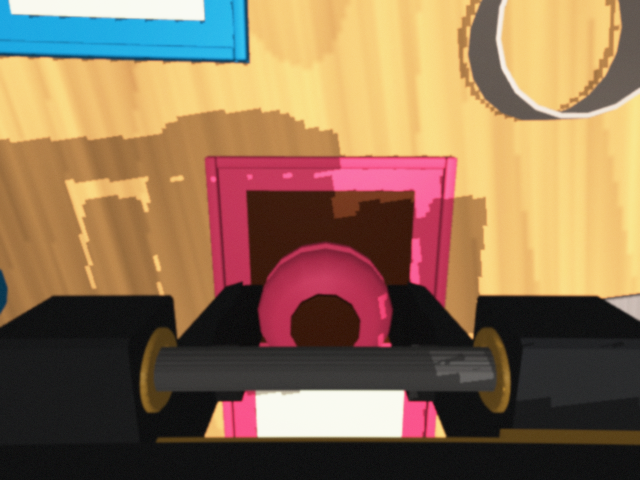

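The macaron is held upright at (325,310), over the brown square and centred across the tray.

apply_moves --slide '[[0.2,0.2,1.5],[0.2,0.2,2.6],[0.2,0.2,3.0],[0.2,0.2,3.0],[0.2,0.2,3.0],[0.2,0.2,3.0],[0.2,0.2,3.0],[0.2,0.2,3.0],[0.2,0.2,0],[0.2,0.2,-4.0]]' --rotation '[[0,0,0],[0,0,0],[0,0,0],[0,0,0],[0,0,0],[0,0,0],[0,0,0],[0,0,0],[0,0,0],[0,0,0]]' --fingers '[-1,-1,-1,-1,0.45,0.45,0.45,0.45,0.45,1]'

```text
clock: 5.35
position: [0.6563, 0.046, 0.0976]
eef_rot: [-3.135, 0.0, 1.415]
contact_force: [0.1, -0.1, 0.4]
grip_width: 0.069
```

```bash
python3 p.py 362.2 308.9 110 79.9
```

```text
[21.4, -33.14, -1.01] [-0.4, 0.0, 1.2]
5.35 [656.3  46.   97.6] [-179.6    0.    81.1] 0.069
```

apply_moves --slide '[[21.4,-33.1,-1],[21.4,-33.1,-1],[21.4,-33.1,-1],[21.4,-33.1,-1],[21.4,-33.1,-1],[21.4,-33.1,-1],[21.4,-33.1,-1],[21.4,-33.1,-1],[21.4,-33.1,-1],[21.4,-33.1,-1]]' --rotation '[[0,0,0],[0,0,0],[0,0,0],[0,0,0],[0,0,0],[0,0,0],[0,0,0],[0,0,0],[0,0,0],[0,0,0]]' --fingers '[1,1,1,1,1,1,1,1,1,1]'

```text
clock: 6.18
position: [0.3606, 0.3106, 0.1102]
eef_rot: [-3.141, -0.0, 1.417]
contact_force: [0.4, -0.0, 0.6]
grip_width: 0.0879
```

```bash
python3 p.py 362.2 308.9 110 81.1 362.2 308.9 23 81.1
python3 - <<'E'
from h import *
c=camera("wrist")
r=find(c,"pink_plain",.014); print(r and (r[0],r[1],r[3]))
c=camera("top")
r=find(c,"pink_choc",.019); print(r and (r[0],r[1],r[3]))
E
```

```text
[-0.15, 0.18, 0.02] [-0.0, -0.0, 0.1]
[-0.15, 0.19, 8.72] [-0.0, -0.0, 0.1]
6.18 [360.6 310.6 110.2] [-180.    -0.    81.2] 0.088
(0.9, ((360.9118957519531, 306.8129577636719), (50.224056243896484, 48.24779510498047), 81.23072814941406), [[331.0, 252.0, 0.9]])
(0.6, ((658.6914672851562, 48.13066864013672), (46.4473991394043, 47.799991607666016), 65.50414276123047), [[288.0, 166.0, 0.6]])
```

Pink_choc stands within about 3 mm of the brown square's centre. Next I grasp pink_plain.

apply_moves --slide '[[-0.2,0.1,8.6],[-0.2,0.1,8.6],[-0.2,0.1,8.6],[-0.2,0.1,8.6],[-0.2,0.1,8.6],[-0.2,0.1,8.6],[-0.2,0.1,8.6],[-0.2,0.1,8.6],[-0.2,0.1,8.6],[-0.2,0.1,8.6]]' --rotation '[[0,0,0],[0,0,0],[0,0,0],[0,0,0],[0,0,0],[0,0,0],[0,0,0],[0,0,0],[0,0,0],[0,0,0]]' --fingers '[1,1,1,1,-1,-1,-1,-1,-1,-1]'

```text
clock: 7.22
position: [0.3649, 0.3067, 0.0243]
eef_rot: [3.141, -0.001, 1.415]
contact_force: [-0.4, 0.4, -0.8]
grip_width: 0.0505
```

```bash
python3 p.py 641.7 -46.4 100 81.1
```

```text
[-30.58, 32.82, -7.56] [0.0, -0.0, -0.0]
7.22 [364.9 306.7  24.3] [180.   -0.   81.1] 0.05
```

apply_moves --slide '[[0,0,0],[0,0,-4],[0,0,-7.6],[-30.6,32.8,-7.6],[-30.6,32.8,-7.6],[-30.6,32.8,-7.6],[-30.6,32.8,-7.6],[-30.6,32.8,-7.6],[-30.6,32.8,-7.6],[-30.6,32.8,-7.6]]' --rotation '[[0,0,0],[0,0,0],[0,0,0],[0,0,0],[0,0,0],[0,0,0],[0,0,0],[0,0,0],[0,0,0],[0,0,0]]' --fingers '[-1,-1,-1,-1,-1,-1,-1,-1,-1,-1]'

```text
clock: 8.05
position: [0.5454, 0.075, 0.0998]
eef_rot: [-3.141, -0.0, 1.415]
contact_force: [1.0, 0.4, 0.9]
grip_width: 0.0474
```

```bash
python3 p.py 641.7 -46.4 100 81.1 641.7 -46.4 60 81.1
```

```text
[-10.5, 11.4, -0.03] [-0.0, -0.0, -0.0]
[-10.5, 11.4, 3.97] [-0.0, -0.0, -0.0]
8.05 [545.4  75.   99.8] [-180.    -0.    81.1] 0.047
```

apply_moves --slide '[[-10.5,11.4,0],[-10.5,11.4,0],[-10.5,11.4,0],[-10.5,11.4,0],[-10.5,11.4,0],[-10.5,11.4,4],[-10.5,11.4,4],[-10.5,11.4,4]]' --rotation '[[0,0,0],[0,0,0],[0,0,0],[0,0,0],[0,0,0],[0,0,0],[0,0,0],[0,0,0]]' --fingers '[-1,-1,-1,-1,-1,-1,-1,-1]'

```text
clock: 8.72
position: [0.6396, -0.0438, 0.0584]
eef_rot: [-3.136, -0.001, 1.415]
contact_force: [-0.0, 0.3, 0.4]
grip_width: 0.048
```

```bash
python3 p.py 641.7 -46.4 29.5 81.1
```

```text
[-0.22, 0.26, 2.89] [-0.3, -0.0, -0.0]
8.72 [639.6 -43.8  58.4] [-179.7   -0.    81.1] 0.048
```

apply_moves --slide '[[-0.1,0.1,1.5],[-0.1,0.1,2.6],[-0.1,0.1,3.0],[-0.1,0.1,3.0],[-0.1,0.1,3.0],[-0.1,0.1,3.0],[-0.1,0.1,3.0],[-0.1,0.1,3.0],[-0.1,0.1,0],[-0.1,0.1,-4.0]]' --rotation '[[0,0,0],[0,0,0],[0,0,0],[0,0,0],[0,0,0],[0,0,0],[0,0,0],[0,0,0],[0,0,0],[0,0,0]]' --fingers '[-1,-1,-1,-1,0.45,0.45,0.45,0.45,0.45,1]'

```text
clock: 9.55
position: [0.6402, -0.0453, 0.0977]
eef_rot: [-3.135, -0.001, 1.415]
contact_force: [-0.1, -0.6, 0.4]
grip_width: 0.0684
```

```bash
python3 p.py 482 66.6 110 79.9
```

```text
[8.6, -17.37, -1.1] [-0.4, -0.0, 1.2]
9.55 [640.2 -45.3  97.7] [-179.6   -0.    81.1] 0.068
```

apply_moves --slide '[[8.6,-17.4,-1.1],[8.6,-17.4,-1.1],[8.6,-17.4,-1.1],[8.6,-17.4,-1.1],[8.6,-17.4,-1.1],[8.6,-17.4,-1.1],[8.6,-17.4,-1.1],[8.6,-17.4,-1.1]]' --rotation '[[0,0,1.2],[0,0,1.2],[0,0,1.2],[0,0,1.2],[0,0,1.2],[0,0,1.2],[0,0,1.2],[0,0,1.2]]' --fingers '[1,1,1,1,1,1,1,1]'

```text
clock: 10.22
position: [0.4844, 0.0659, 0.1112]
eef_rot: [3.14, -0.0, 1.394]
contact_force: [0.4, 0.4, -0.8]
grip_width: 0.0885
```

```bash
python3 p.py 482 66.6 24 79.9
python3 - <<'E'
from h import *
c=camera("wrist")
r=find(c,"blue_choc",.014); print(r and (r[0],r[1],r[3]))
c=camera("top")
r=find(c,"pink_plain",.019); print(r and (r[0],r[1],r[3]))
E
```

```text
[0.03, -0.26, 8.71] [0.1, -0.0, -0.0]
10.22 [484.4  65.9 111.2] [179.9  -0.   79.9] 0.089
(0.59, ((480.7972106933594, 64.56472778320312), (49.594974517822266, 47.80546951293945), 79.82474517822266), [[318.0, 249.0, 0.59]])
(0.92, ((642.2381591796875, -43.24632263183594), (45.02467346191406, 44.87186050415039), 0.295550674200058), [[341.0, 175.0, 0.92], [289.0, 168.0, 0.38]])
```

apply_moves --slide '[[0,-0.2,8.7],[0,-0.2,8.7],[0,-0.2,8.7],[0,-0.2,8.7],[0,-0.2,8.7],[0,-0.2,8.7],[0,-0.2,8.7],[0,-0.2,8.7],[0,-0.2,8.7],[0,-0.2,8.7]]' --rotation '[[0,0,0],[0,0,0],[0,0,0],[0,0,0],[0,0,0],[0,0,0],[0,0,0],[0,0,0],[0,0,0],[0,0,0]]' --fingers '[1,1,1,1,-1,-1,-1,-1,-1,-1]'

```text
clock: 11.25
position: [0.4814, 0.0667, 0.0243]
eef_rot: [3.141, -0.0, 1.394]
contact_force: [0.9, -0.4, -0.2]
grip_width: 0.0503
```

```bash
python3 p.py 608.2 295.3 100 79.9
```

```text
[24.74, 8.47, -7.56] [0.1, -0.0, -0.0]
11.25 [481.4  66.7  24.3] [179.9  -0.   79.9] 0.05
```

apply_moves --slide '[[0,0,0],[0,0,-4],[0,0,-7.6],[24.7,8.5,-7.6],[24.7,8.5,-7.6],[24.7,8.5,-7.6],[24.7,8.5,-7.6],[24.7,8.5,-7.6],[24.7,8.5,-7.6],[24.7,8.5,-7.6]]' --rotation '[[0,0,0],[0,0,0],[0,0,0],[0,0,0],[0,0,0],[0,0,0],[0,0,0],[0,0,0],[0,0,0],[0,0,0]]' --fingers '[-1,-1,-1,-1,-1,-1,-1,-1,-1,-1]'

```text
clock: 12.08
position: [0.6095, 0.2996, 0.0993]
eef_rot: [3.14, -0.002, 1.397]
contact_force: [0.5, -0.4, 0.2]
grip_width: 0.0478
```

```bash
python3 p.py 608.2 295.3 60 79.9
```

```text
[-0.45, -0.06, 3.93] [0.1, -0.1, 0.2]
12.08 [609.5 299.6  99.3] [ 1.799e+02 -1.000e-01  8.010e+01] 0.048
```

apply_moves --slide '[[0,0,0],[0,0,4],[0,0,4],[0,0,4],[0,0,4]]' --rotation '[[0,0,0],[0,0,0],[0,0,0],[0,0,0],[0,0,0]]' --fingers '[-1,-1,-1,-1,-1]'

```text
clock: 12.5
position: [0.6085, 0.2941, 0.061]
eef_rot: [3.141, -0.0, 1.393]
contact_force: [0.9, 0.3, -0.0]
grip_width: 0.0478
```

```bash
python3 p.py 608.2 295.3 29.5 79.9;python3 - <<'E'
from h import *
c=camera("wrist"); cv2.imwrite("pics/w3.png",c["frame"][...,::-1])
E
```

```text
[0.11, -0.05, 3.15] [0.0, -0.0, -0.1]
12.5 [608.5 294.1  61. ] [180.   -0.   79.8] 0.048
```

View pics/w3.png

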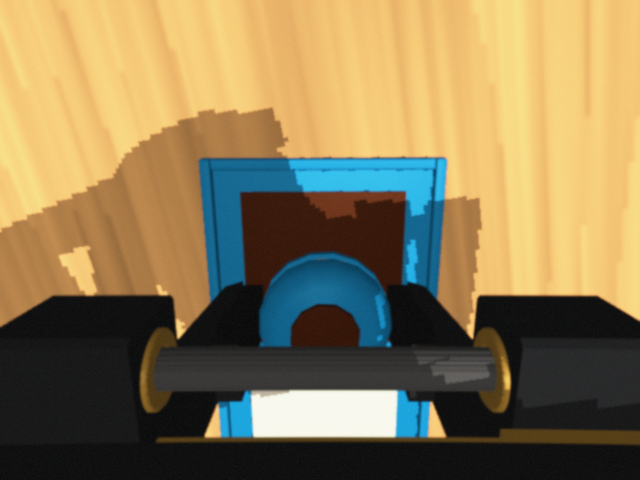

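Blue_choc is upright at (325,315) over the blue tray's brown square, aligned. I lower and release it.

apply_moves --slide '[[0.1,0,1.5],[0.1,0,2.6],[0.1,0,3.1],[0.1,0,3.1],[0.1,0,3.1],[0.1,0,3.1],[0.1,0,3.1],[0.1,0,3.1],[0.1,0,0],[0.1,0,-4.0]]' --rotation '[[0,0,0],[0,0,0],[0,0,0],[0,0,0],[0,0,0],[0,0,0],[0,0,0],[0,0,0],[0,0,0],[0,0,0]]' --fingers '[-1,-1,-1,-1,0.45,0.45,0.45,0.45,0.45,1]'

```text
clock: 13.38
position: [0.607, 0.2953, 0.0975]
eef_rot: [-3.135, 0.003, 1.394]
contact_force: [1.3, 0.0, 0.5]
grip_width: 0.0685
```

```bash
python3 p.py 434.8 -188.6 110 79.9
```

```text
[-50.67, -8.45, -1.04] [-0.4, 0.2, -0.0]
13.38 [607.  295.3  97.5] [-179.6    0.2   79.9] 0.068
```

apply_moves --slide '[[-50.7,-8.4,-1],[-50.7,-8.4,-1],[-50.7,-8.4,-1],[-50.7,-8.4,-1],[-50.7,-8.4,-1],[-50.7,-8.4,-1],[-50.7,-8.4,-1],[-50.7,-8.4,-1],[-50.7,-8.4,-1],[-50.7,-8.4,-1]]' --rotation '[[0,0,0],[0,0,0],[0,0,0],[0,0,0],[0,0,0],[0,0,0],[0,0,0],[0,0,0],[0,0,0],[0,0,0]]' --fingers '[1,1,1,1,1,1,1,1,1,1]'

```text
clock: 14.22
position: [0.4683, -0.0984, 0.1083]
eef_rot: [3.141, 0.0, 1.394]
contact_force: [1.2, -1.5, 0.6]
grip_width: 0.0885
```

```bash
python3 p.py 434.8 -188.6 110 79.9
```

```text
[-9.47, -1.72, -0.17] [0.0, 0.0, -0.0]
14.22 [468.3 -98.4 108.3] [180.    0.   79.9] 0.088
```

apply_moves --slide '[[-9.4,-1.7,0],[-9.4,-1.7,0],[-9.4,-1.7,0],[-9.4,-1.7,0],[-9.4,-1.7,0]]' --rotation '[[0,0,0],[0,0,0],[0,0,0],[0,0,0],[0,0,0]]' --fingers '[1,1,1,1,1]'

```text
clock: 14.63
position: [0.4359, -0.1865, 0.108]
eef_rot: [3.141, -0.0, 1.392]
contact_force: [-0.3, 0.2, 0.2]
grip_width: 0.0884
```

```bash
python3 p.py 434.8 -188.6 24 79.9
python3 - <<'E'
from h import *
c=camera("wrist")
r=find(c,"blue_plain",.014); print(r and (r[0],r[1],r[3]))
c=camera("top")
r=find(c,"blue_choc",.019); print(r and (r[0],r[1],r[3]))
E
```

```text
[-0.23, -0.07, 8.4] [0.0, -0.0, -0.1]
14.63 [ 435.9 -186.5  108. ] [180.   -0.   79.8] 0.088
(0.65, ((432.9026794433594, -190.34877014160156), (51.06193923950195, 48.37053680419922), 79.77615356445312), [[324.0, 256.0, 0.65]])
(0.63, ((608.16162109375, 296.1113586425781), (49.93206024169922, 50.982688903808594), 0.3385825753211975), [[156.0, 192.0, 0.63]])
```

apply_moves --slide '[[-0.2,-0.2,8.4],[-0.2,-0.2,8.4],[-0.2,-0.2,8.4],[-0.2,-0.2,8.4],[-0.2,-0.2,8.4],[-0.2,-0.2,8.4],[-0.2,-0.2,8.4],[-0.2,-0.2,8.4],[-0.2,-0.2,8.4],[-0.2,-0.2,8.4]]' --rotation '[[0,0,0],[0,0,0],[0,0,0],[0,0,0],[0,0,0],[0,0,0],[0,0,0],[0,0,0],[0,0,0],[0,0,0]]' --fingers '[1,1,1,1,-1,-1,-1,-1,-1,-1]'

```text
clock: 15.67
position: [0.4337, -0.188, 0.0243]
eef_rot: [3.141, 0.0, 1.394]
contact_force: [0.5, -0.2, -0.0]
grip_width: 0.0504
```

```bash
python3 p.py 591.8 202.7 100 79.9
```

```text
[41.23, 8.7, -7.58] [0.0, 0.0, -0.0]
15.67 [ 433.7 -188.    24.3] [180.    0.   79.9] 0.05
```

apply_moves --slide '[[0,0,0],[0,0,-4],[0,0,-7.6],[41.2,8.7,-7.6],[41.2,8.7,-7.6],[41.2,8.7,-7.6],[41.2,8.7,-7.6],[41.2,8.7,-7.6],[41.2,8.7,-7.6],[41.2,8.7,-7.6]]' --rotation '[[0,0,0],[0,0,0],[0,0,0],[0,0,0],[0,0,0],[0,0,0],[0,0,0],[0,0,0],[0,0,0],[0,0,0]]' --fingers '[-1,-1,-1,-1,-1,-1,-1,-1,-1,-1]'

```text
clock: 16.5
position: [0.5434, 0.0846, 0.0999]
eef_rot: [-3.141, 0.0, 1.394]
contact_force: [0.4, -1.3, 0.3]
grip_width: 0.0476
```

```bash
python3 p.py 591.8 202.7 60 79.9
```

```text
[12.48, 2.69, 3.99] [-0.0, 0.0, -0.0]
16.5 [543.4  84.6  99.9] [-180.     0.    79.9] 0.048
```

apply_moves --slide '[[12.5,2.7,0],[12.5,2.7,0],[12.5,2.7,0],[12.5,2.7,0],[12.5,2.7,0],[12.5,2.7,4],[12.5,2.7,4],[12.5,2.7,4],[12.5,2.7,4]]' --rotation '[[0,0,0],[0,0,0],[0,0,0],[0,0,0],[0,0,0],[0,0,0],[0,0,0],[0,0,0],[0,0,0]]' --fingers '[-1,-1,-1,-1,-1,-1,-1,-1,-1]'

```text
clock: 17.25
position: [0.592, 0.1997, 0.061]
eef_rot: [3.141, -0.0, 1.393]
contact_force: [-0.9, -0.5, 0.9]
grip_width: 0.0479
```

```bash
python3 p.py 591.8 202.7 29.5 79.9
```

```text
[0.29, -0.07, 3.15] [0.0, -0.0, -0.1]
17.25 [592.  199.7  61. ] [180.   -0.   79.8] 0.048
```

apply_moves --slide '[[0.2,0,1.5],[0.2,0,2.6],[0.2,0,3.1],[0.2,0,3.1],[0.2,0,3.1],[0.2,0,3.1],[0.2,0,3.1],[0.2,0,3.1],[0.2,0,0],[0.2,0,-4.0]]' --rotation '[[0,0,0],[0,0,0],[0,0,0],[0,0,0],[0,0,0],[0,0,0],[0,0,0],[0,0,0],[0,0,0],[0,0,0]]' --fingers '[-1,-1,-1,-1,0.45,0.45,0.45,0.45,0.45,1]'

```text
clock: 18.08
position: [0.5905, 0.2024, 0.098]
eef_rot: [-3.135, 0.002, 1.394]
contact_force: [-0.0, 0.3, 0.2]
grip_width: 0.0689
```

```bash
python3 p.py 487.8 -62.8 110 96.2
```

```text
[-27.91, -5.46, -1.11] [-0.4, 0.1, -16.3]
18.08 [590.5 202.4  98. ] [-1.796e+02  1.000e-01  7.990e+01] 0.069
```

apply_moves --slide '[[-27.9,-5.4,-1],[-27.9,-5.4,-1],[-27.9,-5.4,-1],[-27.9,-5.4,-1],[-27.9,-5.4,-1],[-27.9,-5.4,-1],[-27.9,-5.4,-1],[-27.9,-5.4,-1],[-27.9,-5.4,-1],[-27.9,-5.4,-1]]' --rotation '[[0,0,-16.3],[0,0,-16.3],[0,0,-16.3],[0,0,-16.3],[0,0,-16.3],[0,0,-16.3],[0,0,-16.3],[0,0,-16.3],[0,0,-16.3],[0,0,-16.3]]' --fingers '[1,1,1,1,1,1,1,1,1,1]'

```text
clock: 18.92
position: [0.49, -0.0622, 0.11]
eef_rot: [3.141, -0.0, 1.678]
contact_force: [0.6, -0.1, -0.6]
grip_width: 0.0884
```

```bash
python3 p.py 487.8 -62.8 24 96.2
python3 - <<'E'
from h import *
c=camera("wrist")
r=find(c,"yellow_plain",.014); print(r and (r[0],r[1],r[3]))
c=camera("top")
r=find(c,"blue_plain",.019); print(r and (r[0],r[1],r[3]))
E
```

```text
[-0.04, -0.23, 8.6] [0.0, -0.0, -0.0]
18.92 [490.  -62.2 110. ] [180.   -0.   96.2] 0.088
(0.92, ((485.0703430175781, -65.70166778564453), (49.02610778808594, 50.35090255737305), 25.057918548583984), [[314.0, 252.0, 0.92]])
(0.62, ((592.3473510742188, 201.59893798828125), (53.021080017089844, 46.554779052734375), 46.46351623535156), [[205.0, 199.0, 0.62]])
```

apply_moves --slide '[[-0.1,-0.3,8.6],[-0.1,-0.3,8.6],[-0.1,-0.3,8.6],[-0.1,-0.3,8.6],[-0.1,-0.3,8.6],[-0.1,-0.3,8.6],[-0.1,-0.3,8.6],[-0.1,-0.3,8.6],[-0.1,-0.3,8.6],[-0.1,-0.3,8.6]]' --rotation '[[0,0,0],[0,0,0],[0,0,0],[0,0,0],[0,0,0],[0,0,0],[0,0,0],[0,0,0],[0,0,0],[0,0,0]]' --fingers '[1,1,1,1,-1,-1,-1,-1,-1,-1]'

```text
clock: 19.95
position: [0.4871, -0.0639, 0.0245]
eef_rot: [3.141, 0.0, 1.679]
contact_force: [-0.5, -0.2, -0.9]
grip_width: 0.0505
```

```bash
python3 p.py 602.6 -305.2 100 96.2
```

```text
[-25.24, 8.89, -7.53] [0.1, 0.0, -0.0]
19.95 [487.1 -63.9  24.5] [179.9   0.   96.2] 0.05
```

apply_moves --slide '[[0,0,0],[0,0,-4],[0,0,-7.6],[-25.2,8.9,-7.6],[-25.2,8.9,-7.6],[-25.2,8.9,-7.6],[-25.2,8.9,-7.6],[-25.2,8.9,-7.6],[-25.2,8.9,-7.6],[-25.2,8.9,-7.6]]' --rotation '[[0,0,0],[0,0,0],[0,0,0],[0,0,0],[0,0,0],[0,0,0],[0,0,0],[0,0,0],[0,0,0],[0,0,0]]' --fingers '[-1,-1,-1,-1,-1,-1,-1,-1,-1,-1]'

```text
clock: 20.78
position: [0.6034, -0.3094, 0.0994]
eef_rot: [3.141, 0.002, 1.676]
contact_force: [-0.9, -0.5, -0.2]
grip_width: 0.0471
```

apply_moves --slide '[[0,0,0],[0,0,0],[0,0,4],[0,0,4],[0,0,4],[0,0,4]]' --rotation '[[0,0,0],[0,0,0],[0,0,0],[0,0,0],[0,0,0],[0,0,0]]' --fingers '[-1,-1,-1,-1,-1,-1]'

```text
clock: 21.28
position: [0.6027, -0.304, 0.0612]
eef_rot: [3.141, 0.0, 1.679]
contact_force: [0.3, 0.5, 0.6]
grip_width: 0.0477
```

```bash
python3 p.py 602.6 -305.2 29.5 96.2;python3 - <<'E'
from h import *
c=camera("wrist"); cv2.imwrite("pics/w4.png",c["frame"][...,::-1])
E
```

```text
[-0.12, -0.02, 3.17] [0.0, 0.0, 0.0]
21.28 [ 602.7 -304.    61.2] [180.    0.   96.2] 0.048
```

View pics/w4.png

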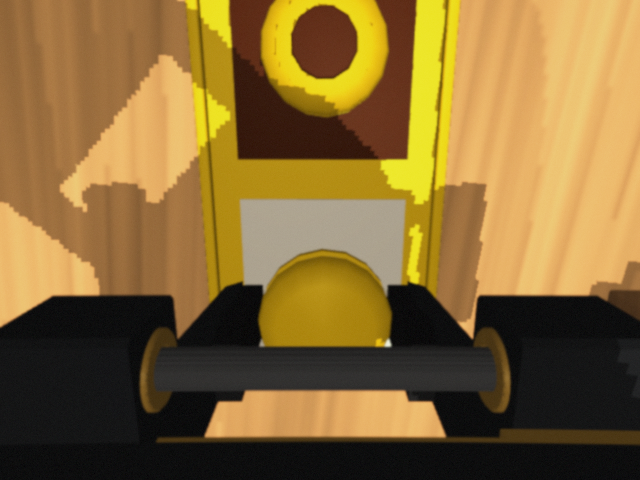

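Yellow_plain is upright at (325,310) over the white square, and yellow_choc at (325,45) has not moved. I lower, release and retreat.

apply_moves --slide '[[-0.1,0,1.5],[-0.1,0,2.6],[-0.1,0,3.1],[-0.1,0,3.1],[-0.1,0,3.1],[-0.1,0,3.1],[-0.1,0,3.1],[-0.1,0,3.1],[-0.1,0,0],[-0.1,0,-4.0]]' --rotation '[[0,0,0],[0,0,0],[0,0,0],[0,0,0],[0,0,0],[0,0,0],[0,0,0],[0,0,0],[0,0,0],[0,0,0]]' --fingers '[-1,-1,-1,-1,0.45,0.45,0.45,0.45,0.45,1]'

```text
clock: 22.17
position: [0.6013, -0.3049, 0.0976]
eef_rot: [-3.136, -0.005, 1.678]
contact_force: [0.5, -0.3, -0.1]
grip_width: 0.0684
```

apply_moves --slide '[[0,0,-8],[0,0,-8],[0,-25,-14],[0,-25,-14],[0,-25,-14],[0,-25,-14],[0,-25,-14],[0,-25,-14],[0,-25,-14],[0,-25,-14]]' --rotation '[[0,0,0],[0,0,0],[0,0,0],[0,0,0],[0,0,0],[0,0,0],[0,0,0],[0,0,0],[0,0,0],[0,0,0]]' --fingers '[1,1,1,1,1,1,1,1,1,1]'

```text
clock: 23.0
position: [0.3526, -0.3331, 0.2411]
eef_rot: [3.141, 0.002, 1.676]
contact_force: [0.5, -0.2, 0.1]
grip_width: 0.0885
```

Run:
```python
from h import *
c=camera("top"); f=c["frame"][60:350,90:540]; cv2.imwrite("pics/t9.png",cv2.resize(f[...,::-1],None,fx=1.7,fy=1.7,interpolation=cv2.INTER_CUBIC))
for n in MAC:
    r=find(c,n,.014 if n=="ramekin" else .019); print(n,r and (r[0],np.round(r[1][0],1),np.round(r[1][1],1),r[3]))
c=camera("scene"); cv2.imwrite("pics/s9.png",c["frame"][...,::-1])
```

```text
pink_plain (0.65, array([642.7, -42.6]), array([45.4, 47.8]), [[339.0, 174.0, 0.65]])
pink_choc (0.69, array([658.3,  50.2]), array([49. , 44.7]), [[288.0, 168.0, 0.69]])
blue_plain (0.58, array([592.3, 202.5]), array([51.8, 45.2]), [[208.0, 199.0, 0.58]])
blue_choc (0.81, array([607.8, 295.1]), array([51.8, 44.1]), [[154.0, 193.0, 0.81]])
yellow_plain (0.92, array([ 602.9, -305.2]), array([48.8, 53.9]), [[478.0, 197.0, 0.92]])
yellow_choc (0.56, array([ 593.2, -209.2]), array([44.3, 50. ]), [[428.0, 205.0, 0.56]])
ramekin (0.67, array([438.6, 195.9]), array([64.4, 64.8]), [[208.0, 288.0, 0.67], [339.0, 175.0, 0.62]])
```

View pics/t9.png

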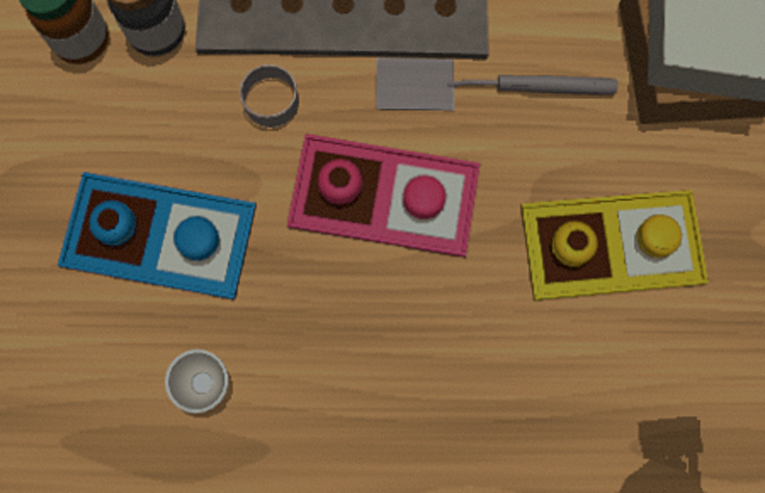

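View pics/s9.png

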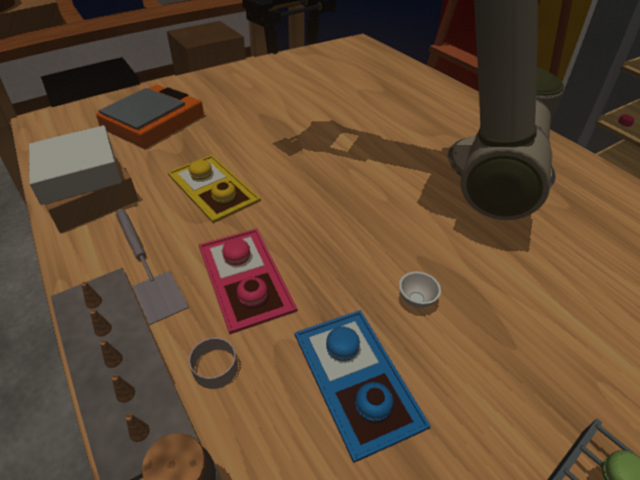

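Both views show all six macarons upright on the right squares. The largest offset from a square's centre is about 4 mm against a 14 mm margin, and the ramekin has not moved.

```bash
python3 -c "
from rig import *
print(sign_off())"
```

```text
the job is handed in; nothing more can be done
None
```

All five loose macarons are in the trays of their own colour, with the chocolate-topped ones on the brown squares and the bare ones on the white. I handed the job in at about 23 s of the 104 s allowed.

- **Placement:** my last top-camera measurements put each moved macaron within about 4 mm of its square's centre, against a 14 mm margin. Both the top and scene views show all six standing flat and right way up.
- **Left alone:** the yellow chocolate-topped macaron and the ramekin read within about 2 mm of where they started, which is within measurement noise.
- **Disagreements:** in the last top view the network also gave a second, wrong match for the ramekin on the bare pink macaron. In the first scene view it missed the bare blue macaron and the blue tray. I relied on the top view and the pictures for those.

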